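Push the tube rack past the spring gate

TASK

The blue rack of sample tubes waits in the raised chute, in front of a spring-closed gate arm. With one fingertip press the long bar beside the chute inward to swing the gate open, and keep it held open while you push the rack along the chute, past the gate and home against the end stop, without the gate touching the rack and without lifting or tipping the rack. Then back off and let the gate spring shut behind the rack, leaving the small loose things on the table where they are.

Things in the scene. Friction and masses are not known exactly. Their poses are not given: they have to be found in the camera images.
- chute: Fixed raised chute, 606 mm long. Origin on the table under mid-channel, in the gate's plane; +x = the rack's travel (roughly world -y), z up; -y = press bar side. In its frame, mm: floor top z 20, x -360 to the end stop; channel y -34.5 to 34.5; curb (top z 30) at -y, fence (top z 46) at +y; keep gripper bodies above z 100.
- bearing_wall (a point): Middle of the top of an upright aluminium wall fixed to the chute outside the curb: chute x -360 to +100, y -57 to -51, top z 46 mm; black bearing blocks on it reach y -57.5 and z 64. A gap separates it from the curb. One finger can work inside the channel behind the rack while the other works outside this wall, the wall and bar between them.
- gate (a joint): Gate hinge, rad: 0 closed, 1.1 fully open; a light spring (2 to 4 N at the press bar) closes it. Pushing the press bar inward (chute +y) opens it. From 0.68 up the blade is clear of the rack; 0.8 to 0.9 is a good value to hold, with the bar's outer side at chute y -68 to -64 mm (closed: y -90). Pushing the rack against the blade does not open it.
- gate_hinge (a point): Fixed point on the hinge axis, in the gate plane: chute x 0, y -54, z 58 mm; the axis runs along chute x. For gate value g, the press bar's centre line is at chute y -54 - 36 sin(1.05 - g), z 58 + 36 cos(1.05 - g) mm, the blade's tip at y -54 + 48 sin(0.96 - g), z 58 - 48 cos(0.96 - g) mm.
- press_bar_mid (a point): Point on the centre line of the press bar, a straight steel roller, 10 mm thick, free to spin on its own axis, parallel to chute x from x -365 to +85 mm, on the outer side of the bearing wall; this point is at chute x -140 mm. Closed, it leans outward at z 76 mm. It moves with the gate.
- blade_tip (a point): Rounded end of the gate blade, an arm 10 mm wide and 8 mm thick along chute x (x -4 to +4), 48 mm long from the hinge axis. Closed, it bars the press bar's side of the channel; open, it hangs outside the channel. It moves with the gate.
- tube_rack: Blue tube rack, 64 (x) by 221 (y) by 55 mm, 0.2 to 0.4 kg, five capped tubes fixed in its front and middle, to 85 mm high. Origin: centre of its underside; +y points along chute +x. Solid end walls at y -106 and +106 mm, 5 to 52 mm up; push the rear one (-y). Starts with its front 30 to 80 mm before the gate; home, its origin is at chute x 128 mm.
- petri_dish: Closed petri dish, 62 mm across, 13 high, loose on the table on the robot's side of the chute; leave it alone. Origin at the centre of its underside.
- test_cassette: White test cassette, 20 x 70 x 5 mm, loose on the table on the robot's side; leave it alone. Origin at the centre of its underside.
- marker: Marker pen, 135 mm long, 16 thick, loose on the table on the robot's side; leave it alone. Origin at the centre of its underside.

How it is judged:
By the outcome, as a careful person would: the job done as asked, in the order asked, and still so for the second after the job is handed in, with the robot touching nothing.
It also fails if it takes over 48 s, if anything falls off the work surface, if the arm or the gripper's body presses on something with over 40 N, if the wrist force passes 120 N, or if a joint passes its speed limit or range.

ROBOT

A 6-joint arm with a two-finger parallel gripper is mounted at the origin on a cart in front of the work surface, level with it; the furniture and walls round the work are solid. World frame = base frame: x ahead of the robot, y to its left, z up, the work surface at z = 0. Lengths are in mm, angles in rad, forces in N, time in s.
With the tool pointing down it reaches from about 350 to 875 mm from the base axis. Payload 4.2 kg.
Tool frame: the origin (TCP) lies midway between the tips of the shut fingers; the grasp point (between the pads) lies arm.grip_depth behind it (arm.grip_depth is the distance from the TCP to the grasp point, in mm); z points along the fingers, y is the direction in which the jaws open and shut (so a half turn about z gives the same grasp; the last joint's range is limited). The gripper opens to 85 mm and grips with 20 to 120 N. Pads are 22 mm wide; open, the fingers measure 114 mm over their backs; the gripper's body (76 mm by 85 mm) begins 54 mm behind the grasp point. The pads swing forward as they close: fully open they stand 13 mm farther back than shut.
Start: joints at [-0.974, 0.385, 0.008, 0, -1.194, -0.259], TCP at [207.147, -589.652, 231.312] pointing down, gripper open.
Joint ranges: [-3.14, 3.14], [-1.21, 2.06], [-1.07, 1.41], [-3.16, 2.05], [-2.99, -0.16], [-3.1, 3.1]. Speed limits (rad/s): [2.79, 2.79, 3.14, 3.14, 3.14, 3.14].

INTERFACE

Orientations are given as a unit quaternion [x, y, z, w].
In Python, from bench import arm gives the robot as it stands.
- The arm moves only by the tool play_rows, never from a script. Its argument "motion" is one flat list of numbers, 7 for each row, row after row: the opening in per cent of the stroke, from 0 (shut) to 100 (fully open), then the shift along the world's x, y, z in cm, then the turn, a rotation vector about the world's x, y, z in degrees. A call has 1 to 5 rows; each row is the pose to reach, as a shift and turn from the pose commanded when the call began; what a row does not reach only later rows make up. A row lasts 1/8 s, in which the tool goes at most 62.5 mm and 10.7 degrees, less where a joint would pass 70% of its speed; a pose out of reach is approached as far as the arm can. A call with a gripper value outside its range is refused whole. The fingers move at their own pace and stop on an object; the grip force is fixed at half the most. Time passes only in rows, so rows that repeat a pose let the fingers close. It gives the time, the measured TCP pose, the force and the opening at its end, in the units of the state.
- arm.read_state(): the state, without advancing time (a new reading comes with each control period).
- arm.get_image(name): name is "side" or "top" or "wrist"; returns (picture, depth): 400x640x3 uint8, red, green, blue; 400x640 float32, mm along the optical axis (not along the pixel's ray), 0 where there is no reading.
- arm.camera_info(name): a dict with "fovy" (degrees; the focal length in pixels is half the picture's height over the tangent of half this angle, whatever the lens; pixels are square), "cx", "cy" (the principal point, pixels), "R" (3x3) and "t" (3): a world point X has camera coordinates R X + t. Camera axes: x right, y down, z forward; pixel columns grow to the right and rows downward; lengths in mm; the calibration is good to about 2 mm. The wrist camera is an equidistant fisheye: a pixel r from the principal point sees the ray r / f radians off the axis. A picture is of the moment at which its call begins: read the wrist's pose just before it. camera_info takes no time and is no camera call; for the wrist camera it gives the pose at the moment of the call.
- arm.job_done(): hands the job in, once; it reports no verdict.
Trained networks look in the newest picture that a camera, given by its name, has taken for a name from the list of things; names that differ only in an ending like _2 or _b are one class to them, and where a whole thing is asked for, a point or a joint stands for the part that bears it (a point fixed in the world has none). Each returns a list of dicts, best first, with "confidence" (0 to 1); they miss things now and then, are a little off and sometimes report something else, mostly with a low value. They report only what shows in the picture. A call takes as long as a camera call.
- arm.outline_of(thing, camera): "mask" (400x640 bool, what is visible of it) and "extent" ([left, top, width, height] in pixels, round what is visible of it).
- arm.place_of(thing, camera): "uv" ([column, row] in pixels: a listed point, or the origin of a listed thing).
The state is a dict: "clock": time; "joints": joint angles; "joint_vel": joint speeds; "joint_efforts": joint torques, N m; "position": TCP position; "ee_rot": TCP orientation; "contact_force": force on the tool from outside, world axes, zero at the start; "wrist_torque": the same for the moment, N m; "gripper_width": finger opening in mm.
Only numpy, scipy, OpenCV 4.12 (cv2) and the standard library are available. Lean on these libraries where they do the work, as an engineer would, in place of code of your own. Each camera call takes 0.05 s, during which the arm holds its last target.

## Working session

There is one attempt and no reset: what is moved stays moved. The work goes in short steps, Python scripts to look and compute and a tool call to move; the robot and the scene stay as the last step left them, time stands still between calls to the robot, and variables do not carry over. Pictures are saved under pics/ and viewed, and the job is handed in when it is done.

Besides the shell and the picture viewer there is one more tool, called after "Request:" as name(argument=value, ...) on one line, values as JSON. play_rows: Moves the arm, as the interface text tells. Its arguments: {"type":"object","properties":{"motion":{"type":"array","items":{"type":"number"}}},"required":["motion"]}

```bash
ls; mkdir -p pics; cat > h.py <<'E'
import numpy as np,cv2
from bench import arm
def save(n,im): cv2.imwrite('pics/'+n+'.png',cv2.cvtColor(im,cv2.COLOR_RGB2BGR))
def unproj(cam,u,v,d=None,z=None):
    c=arm.camera_info(cam);f=200/np.tan(np.radians(c['fovy'])/2)
    R=np.array(c['R']);t=np.array(c['t'])
    r=np.array([(u-c['cx'])/f,(v-c['cy'])/f,1.])
    o=-R.T@t
    if d is not None: return R.T@(r*d-t)
    w=R.T@r
    return o+w*(z-o[2])/w[2]
E
python3 - <<'E'
from h import *
print(arm.read_state(),arm.grip_depth)
for n in ['side','top']:
    im,d=arm.get_image(n); save(n+'0',im); np.save(n+'d.npy',d)
    c=arm.camera_info(n);print(n,c)
    for th in ['chute','bearing_wall','gate_hinge','press_bar_mid','blade_tip','tube_rack','petri_dish','test_cassette','marker']:
        for r in arm.place_of(th,n)[:2]:
            u,v=r['uv'];print(th,np.round(r['uv'],1),round(r['confidence'],2))
E
```

```text
pics
{'clock': 0.0, 'joints': array([-9.74359498e-01,  3.85570697e-01,  6.61996499e-03, -4.75199465e-04,
       -1.19401408e+00, -2.58601656e-01]), 'joint_vel': array([ 1.59706050e-03,  1.69491156e-03, -3.75940869e-04,  4.01459964e-04,
        1.73622670e-05, -1.59372781e-04]), 'joint_efforts': array([-4.11342935e-04, -3.92292023e+01,  1.88398844e+01,  4.18618396e+00,
       -4.76625617e-03, -1.51122176e-06]), 'position': array([ 206.97037214, -589.11324468,  230.21429527]), 'ee_rot': array([-1.68028924e-01,  9.85781444e-01,  1.07821863e-03, -2.48580123e-04]), 'contact_force': array([ 0.43510709,  0.52140216, -0.02632126]), 'wrist_torque': array([-0.03602077, -0.03185985, -0.02858828]), 'gripper_width': 85.56026417080133} 18.700000000000003
side {'fovy': 53.04104765136584, 'cx': 314.28807097401994, 'cy': 191.41256803096485, 'R': array([[-2.01567764e-02,  9.99733361e-01,  1.12654532e-02],
       [ 8.72777799e-01,  2.30912549e-02, -4.87571234e-01],
       [-4.87701362e-01,  4.37315799e-06, -8.73010528e-01]]), 't': array([  65.80064576, -357.29499339, 1219.47914329])}
chute [303.9 243.6] 0.93
bearing_wall [361.7 220.6] 0.58
bearing_wall [416.6 173.8] 0.38
gate_hinge [302.9 215.7] 0.97
press_bar_mid [369.5 202.6] 0.92
tube_rack [303.8 215.3] 0.54
petri_dish [262.6 166.8] 0.84
test_cassette [217.2 172.6] 0.47
marker [415.8 172.2] 0.65
marker [366.5 245.5] 0.5
top {'fovy': 57.99037567010165, 'cx': 320.91557995239793, 'cy': 200.33327347569917, 'R': array([[ 0.02012423, -0.99954865,  0.02230513],
       [-0.99835545, -0.02128799, -0.05322793],
       [ 0.05367874, -0.02119727, -0.99833325]]), 't': array([-74.12277888, 449.90635173, 984.64524005])}
chute [323.3 164.4] 0.78
bearing_wall [276.7 178.9] 0.92
gate_hinge [323.3 180.5] 0.85
press_bar_mid [271.1 185. ] 0.56
tube_rack [273.  157.6] 0.75
petri_dish [366.  238.7] 0.94
test_cassette [409.6 237.5] 0.65
marker [219.9 236.9] 0.74
```

View pics/side0.png

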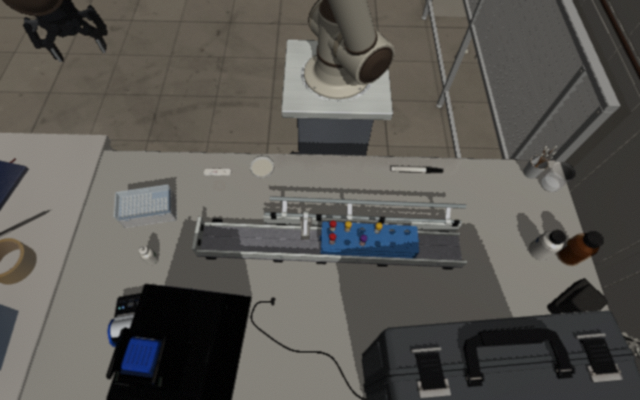

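View pics/top0.png

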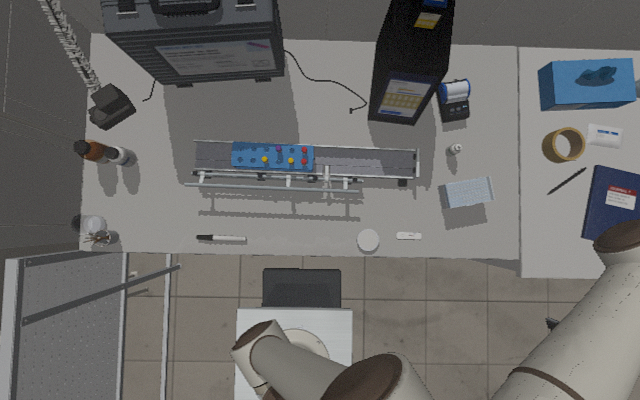

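```bash
python3 - <<'E'
from h import *
print('side',[ (n,np.round(unproj('side',*p,z=z),1)) for n,p,z in [('chute',(303.9,243.6),0),('bw',(361.7,220.6),46),('hinge',(302.9,215.7),58),('bar',(369.5,202.6),76),('petri',(262.6,166.8),0),('cass',(217.2,172.6),0),('mk',(415.8,172.2),0)]])
print('top',[ (n,np.round(unproj('top',*p,z=z),1)) for n,p,z in [('chute',(323.3,164.4),0),('bw',(276.7,178.9),46),('hinge',(323.3,180.5),58),('bar',(271.1,185),76),('rack',(273,157.6),20),('petri',(366,238.7),0),('cass',(409.6,237.5),0),('mk',(219.9,236.9),0)]])
im=cv2.imread('pics/top0.png');c=im[100:280,160:460];cv2.imwrite('pics/topc.png',cv2.resize(c,(800,480),interpolation=cv2.INTER_CUBIC))
E
```

```text
side [('chute', array([553.2, -79.3,   0. ])), ('bw', array([511.2,  54. ,  46. ])), ('hinge', array([507.9, -82.4,  58. ])), ('bar', array([479.4,  69.7,  76. ])), ('petri', array([ 340.4, -194.9,    0. ])), ('cass', array([ 361.5, -311.3,   -0. ])), ('mk', array([346.2, 207.3,   0. ]))]
top [('chute', array([553.4, -69.7,   0. ])), ('bw', array([504.4,  55.3,  46. ])), ('hinge', array([501.6, -69.1,  58. ])), ('bar', array([484.9,  66.2,  76. ])), ('rack', array([565.9,  69.7,  20. ])), ('petri', array([ 347.5, -193.1,    0. ])), ('cass', array([ 353.2, -315.4,    0. ])), ('mk', array([344.8, 212.4,   0. ]))]
```

View pics/topc.png

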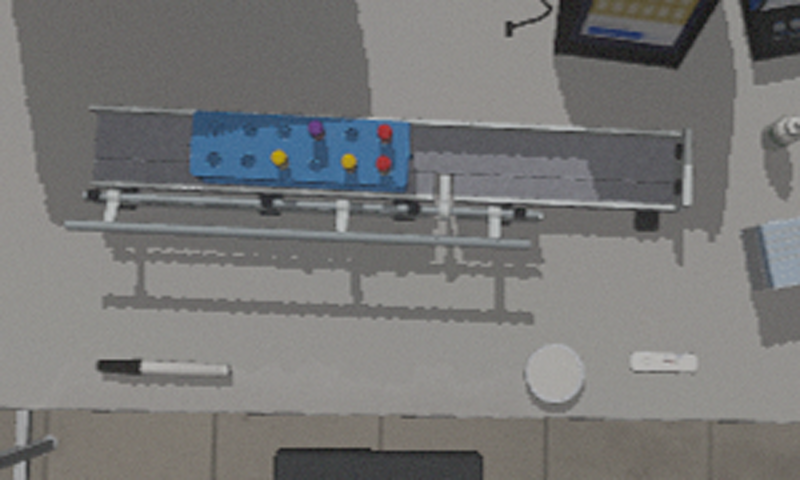

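The side and top views show the rack at top-view px (232–314, 142–171), with the gate blade at about (327, 180) and the bar running from about (185, 185) to (358, 191). Next I'll fit the chute pose from hand-picked features, so I need enlarged crops.

```bash
python3 - <<'E'
import cv2
a=cv2.imread('pics/top0.png');b=cv2.imread('pics/side0.png')
def g(im,x,y,w,h,s,n):
    c=cv2.resize(im[y:y+h,x:x+w],None,fx=s,fy=s,interpolation=cv2.INTER_CUBIC)
    for i in range(0,w,10):
        cv2.putText(c,str(x+i),(i*s,8),0,.3,(0,255,255),1);cv2.line(c,(i*s,10),(i*s,14),(0,255,255),1)
    for j in range(0,h,10):
        cv2.putText(c,str(y+j),(0,j*s+3),0,.3,(0,255,255),1)
    cv2.imwrite('pics/%s.png'%n,c)
g(a,180,130,130,70,6,'t1');g(a,300,130,130,70,6,'t2')
g(b,185,180,130,95,6,'s1');g(b,345,180,130,95,6,'s2')
E
```

```text
(no output)
```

View pics/t1.png

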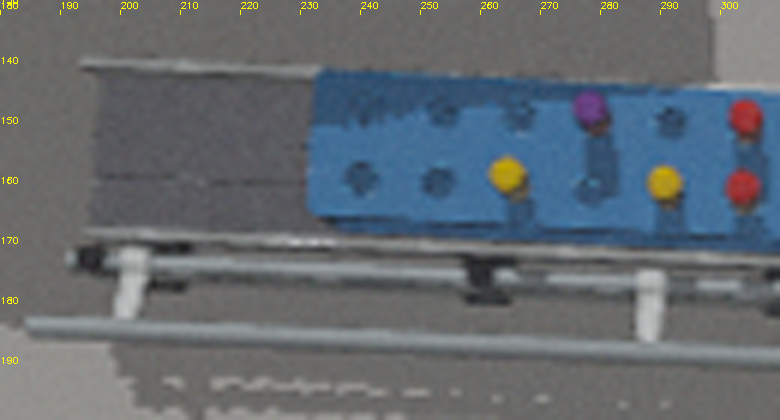

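View pics/t2.png

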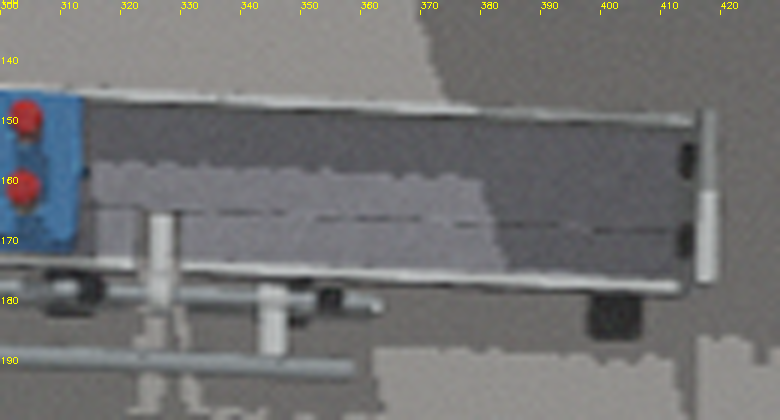

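View pics/s1.png

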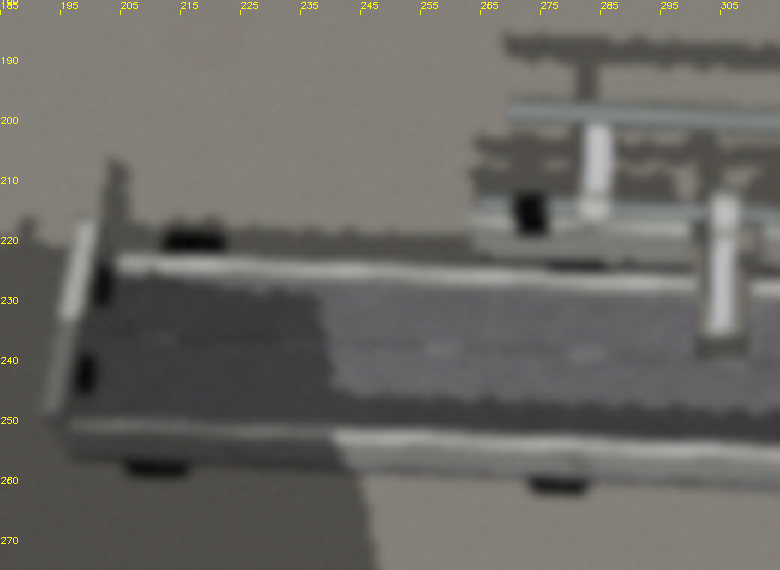

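View pics/s2.png

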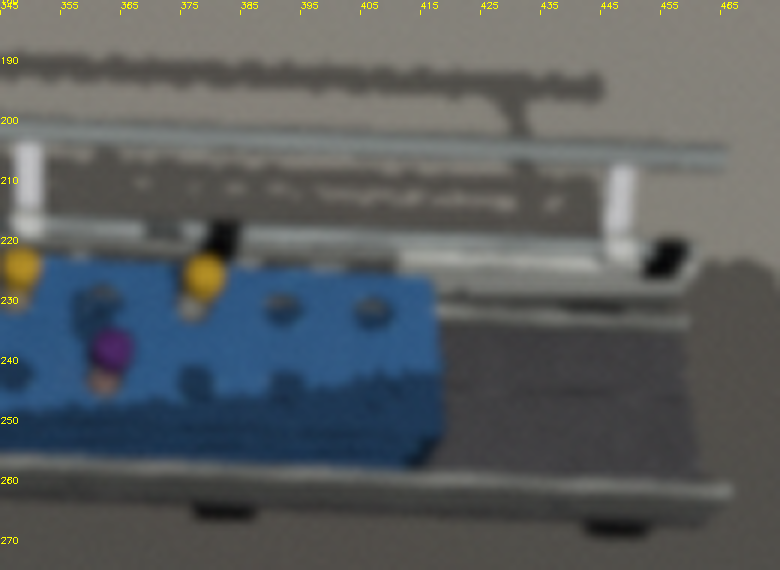

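```bash
cat > fit.py <<'E'
from h import *
from scipy.optimize import least_squares
def proj(c,X):
    f=200/np.tan(np.radians(c['fovy'])/2);p=np.array(c['R'])@X+np.array(c['t']);return np.array([c['cx']+f*p[0]/p[2],c['cy']+f*p[1]/p[2]])
C={n:arm.camera_info(n) for n in('top','side')}
by,bz=-54-36*np.sin(1.05),58+36*np.cos(1.05)
ty,tz=-54+48*np.sin(.96),58-48*np.cos(.96)
F=[('top',(-365,by,bz),(184,184)),('top',(85,by,bz),(358.3,191.2)),('side',(85,by,bz),(270,198)),('side',(-365,by,bz),(465.5,206)),
('top',(0,ty,tz),(326,165.5)),('side',(0,ty,tz),(305,236.5)),('top',(100,-54,46),(363,181)),('side',(100,-54,46),(263.5,218)),
('side',(-360,-54,46),(459.5,224.5)),('top',(-360,36,46),(193.5,140.5)),('side',(-360,36,46),(466.5,262))]
def W(p,X):
    a=p[2];X=np.array(X,float);return np.array([p[0]+np.cos(a)*X[0]-np.sin(a)*X[1],p[1]+np.sin(a)*X[0]+np.cos(a)*X[1],X[2]])
def res(q):
    r=[]
    for c,X,uv in F:
        o=q[3:5] if c=='top' else q[5:7]
        r+=list(proj(C[c],W(q[:3],X))+o-np.array(uv))
    return np.r_[r,q[3:]*.7]
s=least_squares(res,[553,-72,-1.6,0,0,0,0],loss='soft_l1')
if __name__=='__main__':
    print(s.x);r=res(s.x)
    for k,f in enumerate(F): print(f[0],f[1],np.round(r[2*k:2*k+2],1))
    p=s.x[:3]; a=p[2]
    def inv(w): d=np.array(w)[:2]-p[:2];return np.round([np.cos(a)*d[0]+np.sin(a)*d[1],-np.sin(a)*d[0]+np.cos(a)*d[1]],1)
    for uv in [(233,142),(230.5,165),(313.5,145.5)]:
        print('rack top',uv,inv(unproj('top',*uv,z=75)))
    for uv in [(418,227)]: print(inv(unproj('side',*uv,z=75)))
    # depth check of bar
    d=np.load('topd.npy')
    for u in (200,230,260,300,340):
        v0=184+(u-184)*7.2/174.3
        vs=[int(round(v0))]
        X=unproj('top',u,vs[0],d=d[vs[0],u]);print(u,np.round(X,1),inv(X))
    ch=W(p,(-300,0,0));print('W(-300)',ch,'dir',np.cos(a),np.sin(a))
E
python3 fit.py
```

```text
[ 5.60771628e+02 -7.70632038e+01 -1.58975776e+00  6.15122559e-02
  1.57337480e-01  5.09207047e-02  5.89281386e-01]
top (-365, np.float64(-85.2272361213846), np.float64(75.91255772410217)) [0.2 0.2]
top (85, np.float64(-85.2272361213846), np.float64(75.91255772410217)) [0.2 0.1]
side (85, np.float64(-85.2272361213846), np.float64(75.91255772410217)) [-0.6  0.8]
side (-365, np.float64(-85.2272361213846), np.float64(75.91255772410217)) [0.1 0.6]
top (0, np.float64(-14.678804721552083), np.float64(30.47104066852208)) [0.2 0.1]
side (0, np.float64(-14.678804721552083), np.float64(30.47104066852208)) [-0.  -0.1]
top (100, -54, 46) [ 0.  -0.2]
side (100, -54, 46) [-0.6 -1.6]
side (-360, -54, 46) [ 1.5 -0.1]
top (-360, 36, 46) [-0.8 -0.3]
side (-360, 36, 46) [ 0.1 -0.4]
rack top (233, 142) [-245.8   29.5]
rack top (230.5, 165) [-249.1  -30.9]
rack top (313.5, 145.5) [-36.4  29.5]
[-251.6  -28.2]
200 [480.3 246.8  82.2] [-322.3  -86.6]
230 [479.4 170.4  82. ] [-245.9  -86. ]
260 [478.9  94.3  78.5] [-169.8  -85.1]
300 [475.7  -8.9  81.8] [-66.5 -86.4]
340 [ 475.7 -112.3   78.4] [ 36.8 -84.4]
W(-300) [566.45971794 222.88286739   0.        ] dir -0.018960299194274537 -0.9998202373699302
```

Chute fit: origin (560.8, -77.1), yaw -1.590, and the top-camera depth on the bar agrees. The rack's rear face is at chute x of about -248. Moving to hover behind the rack.

Request:
play_rows(motion=[73,3.5,4.4,-0.5,0,0,8,73,7,8.8,-1,0,0,16,73,10.6,13.2,-1.5,0,0,24,73,14.2,17.6,-2,0,0,32,73,17.7,22,-2.5,0,0,40])

```text
clock: 1.62
position: [385.2, -368.2, 206.5]
ee_rot: [-0.497, 0.868, -0.0, 0.0]
contact_force: [0.5, -0.8, 0.7]
gripper_width: 62.6
```

Request:
play_rows(motion=[73,1,5.9,-0.6,0,0,6,73,2,11.8,-1.2,0,0,12,73,3,17.7,-1.8,0,0,18,73,4,23.6,-2.4,0,0,24,73,5,29.5,-3,0,0,29.6])

```text
clock: 2.25
position: [434.4, -72.7, 176.6]
ee_rot: [-0.702, 0.712, -0.0, 0.001]
contact_force: [0.7, 0.0, -0.4]
gripper_width: 62.2
```

Request:
play_rows(motion=[73,1.3,5.7,-0.5,0,0,0,73,2.6,11.4,-1,0,0,0,73,3.9,17.1,-1.5,0,0,0,73,5.2,22.8,-2,0,0,0,73,6.5,28.4,-2.6,0,0,0])

```text
clock: 2.88
position: [499.5, 211.5, 150.5]
ee_rot: [-0.701, 0.713, -0.0, 0.0]
contact_force: [0.7, -0.3, -0.2]
gripper_width: 62.4
```

```bash
python3 - <<'E'
from h import *
s=arm.read_state();print({k:np.round(s[k],3) for k in('clock','joints','position','ee_rot','contact_force','gripper_width')})
E
```

```text
{'clock': np.float64(2.875), 'joints': array([ 0.7  ,  0.319, -0.311,  0.   , -0.939, -0.718]), 'position': array([499.496, 211.53 , 150.543]), 'ee_rot': array([-0.701,  0.713, -0.   ,  0.   ]), 'contact_force': array([ 0.734, -0.298, -0.178]), 'gripper_width': np.float64(62.439)}
```

```bash
python3 - <<'E'
from h import *
for n in ('wrist','side','top'):
    im,d=arm.get_image(n);save(n+'1',im);np.save(n+'1d.npy',d)
E
```

```text
(no output)
```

View pics/wrist1.png

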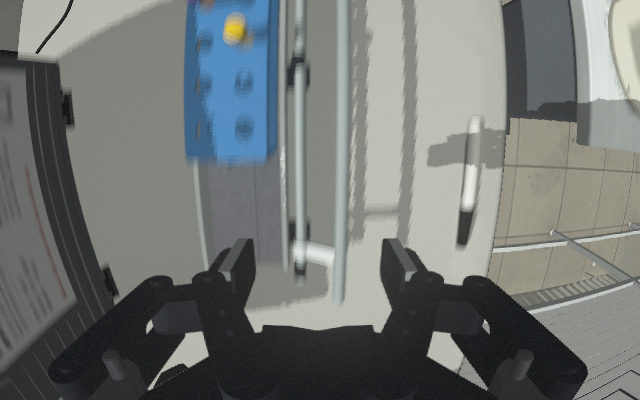

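View pics/side1.png

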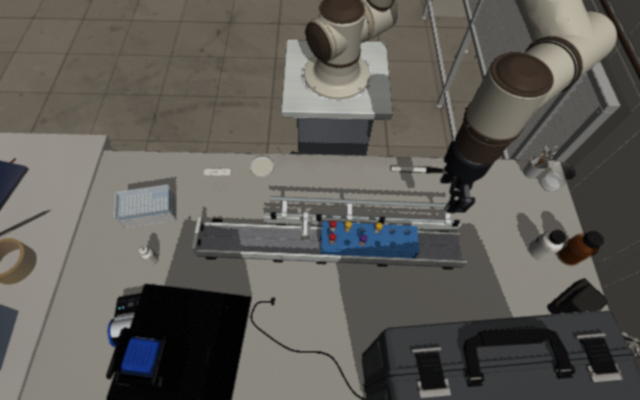

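View pics/top1.png

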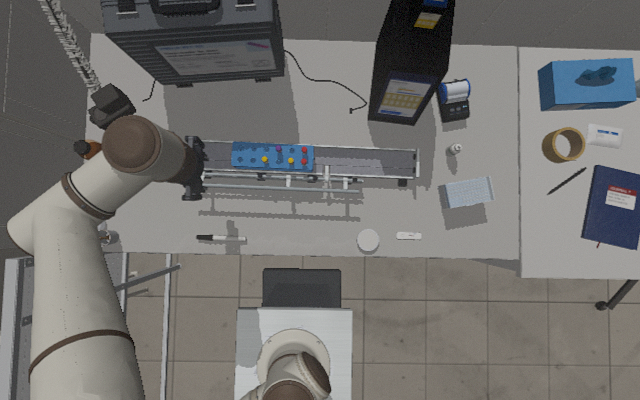

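The wrist view shows the bar at column ~340, between the two fingertips (left ~245, right ~390). The rack's rear edge is ahead at row ~163. Descending.

Request:
play_rows(motion=[73,0,0,-2.5,0,0,0,73,0,0,-5,0,0,0,73,0,0,-7.5,0,0,0,73,0,0,-9,0,0,0,73,0,0,-9.6,0,0,0])

```text
clock: 3.65
position: [499.0, 208.7, 53.8]
ee_rot: [-0.7, 0.714, 0.0, -0.0]
contact_force: [0.4, 0.7, 0.1]
gripper_width: 62.2
```

```bash
python3 - <<'E'
from h import *
s=arm.read_state();print({k:np.round(s[k],2) for k in('clock','position','contact_force','gripper_width')})
for n in ('wrist','side'):
    im,d=arm.get_image(n);save(n+'2',im)
    if n=='side': save('side2c',cv2.resize(im[150:290,300:500],(800,560),interpolation=cv2.INTER_CUBIC))
E
```

```text
{'clock': np.float64(3.65), 'position': array([498.98, 208.67,  53.84]), 'contact_force': array([0.36, 0.72, 0.14]), 'gripper_width': np.float64(62.18)}
```

View pics/wrist2.png

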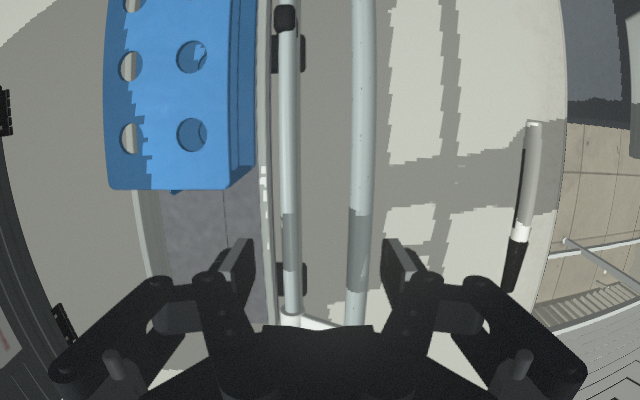

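View pics/side2c.png

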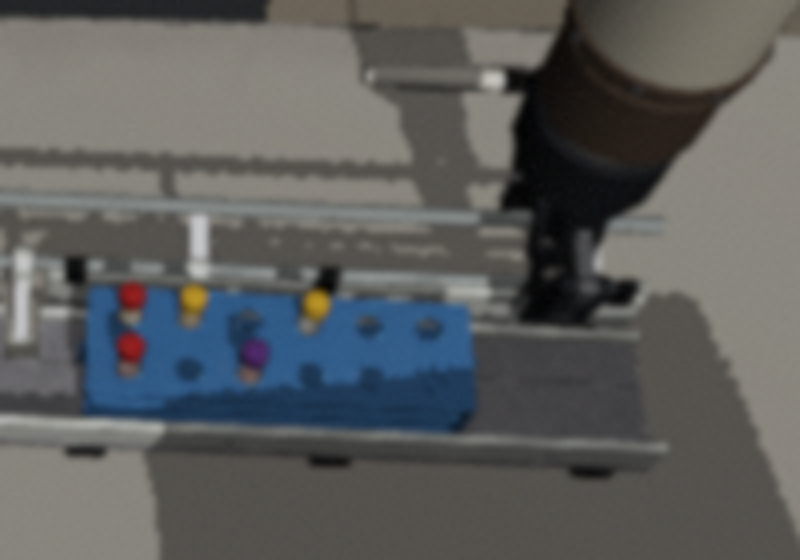

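Clear on both sides. The bar (column ~360) sits inside the right finger, with the left finger over the channel edge. Pressing inward.

Request:
play_rows(motion=[73,0.8,0,0,0,0,0,73,1.6,0,0,0,0,0,73,2.4,0,0,0,0,0,73,3.1,-0.1,0,0,0,0,73,3.1,-0.1,0,0,0,0])

```text
clock: 4.38
position: [531.0, 208.6, 54.3]
ee_rot: [-0.7, 0.714, -0.0, 0.001]
contact_force: [-2.4, 2.7, 0.0]
gripper_width: 62.5
```

```bash
cat > gate.py <<'E'
import sys
from fit import *
t=sys.argv[1];st=arm.read_state();print({k:np.round(st[k],2) for k in('clock','position','contact_force','gripper_width')})
q=s.x;p=q[:3]
for n in sys.argv[2:]:
    im,d=arm.get_image(n);save(n+t,im)
    if n=='top': save('topc'+t,cv2.resize(im[120:210,160:430],(800,267),interpolation=cv2.INTER_CUBIC))
    if n=='side': save('sidec'+t,cv2.resize(im[170:280,190:480],(800,303),interpolation=cv2.INTER_CUBIC))
    if n!='wrist':
        o=q[3:5] if n=='top' else q[5:7]
        for g in (0.6,.7,.8,.9,1.0):
            y,z=-54-36*np.sin(1.05-g),58+36*np.cos(1.05-g)
            print(n,g,[np.round(proj(C[n],W(p,(x,y,z)))+o,1) for x in (-365,-100,60,85)])
E
python3 gate.py 3 top side wrist
```

```text
{'clock': np.float64(4.38), 'position': array([531.03, 208.63,  54.33]), 'contact_force': array([-2.39,  2.7 ,  0.02]), 'gripper_width': np.float64(62.51)}
top 0.6 [array([182.5, 177.5]), array([287.1, 181.8]), array([349.7, 184.4]), array([359.4, 184.8])]
top 0.7 [array([182.4, 176.1]), array([287.1, 180.5]), array([349.8, 183. ]), array([359.5, 183.5])]
top 0.8 [array([182.3, 174.7]), array([287.1, 179.1]), array([349.9, 181.7]), array([359.6, 182.1])]
top 0.9 [array([182.3, 173.3]), array([287.2, 177.7]), array([349.9, 180.3]), array([359.7, 180.7])]
top 1.0 [array([182.3, 171.9]), array([287.2, 176.2]), array([350. , 178.8]), array([359.8, 179.3])]
side 0.6 [array([468.8, 209.9]), array([350.5, 205.1]), array([279.3, 202.3]), array([268.2, 201.8])]
side 0.7 [array([469.2, 210.9]), array([350.5, 206.2]), array([279.2, 203.3]), array([268. , 202.9])]
side 0.8 [array([469.6, 212.1]), array([350.6, 207.3]), array([279. , 204.4]), array([267.9, 204. ])]
side 0.9 [array([470. , 213.3]), array([350.6, 208.6]), array([278.9, 205.7]), array([267.7, 205.3])]
side 1.0 [array([470.3, 214.7]), array([350.6, 209.9]), array([278.7, 207.1]), array([267.5, 206.6])]
```

View pics/wrist3.png

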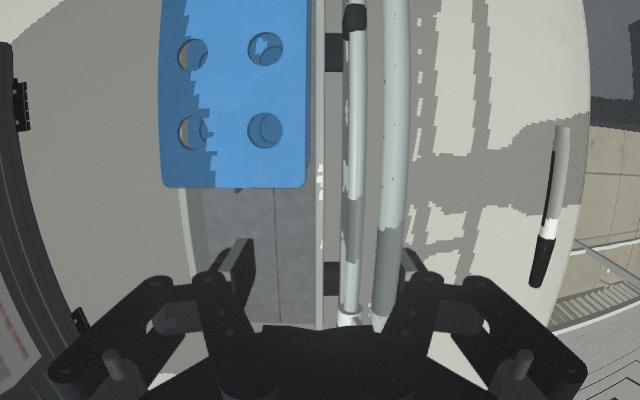

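View pics/topc3.png

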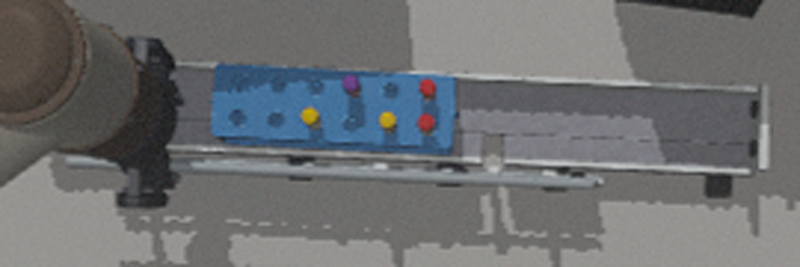

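View pics/sidec3.png

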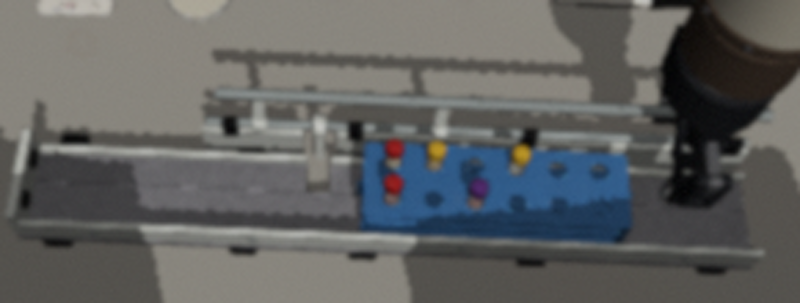

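```bash
python3 - <<'E'
from fit import *
q=s.x;p=q[:3]
for n in('top','side'):
  o=q[3:5] if n=='top' else q[5:7]
  for g in (0,.2,.4,.6,.7,.8,.9):
    y,z=-54+48*np.sin(.96-g),58-48*np.cos(.96-g)
    print(n,g,np.round(proj(C[n],W(p,(0,y,z)))+o,1))
a=cv2.imread('pics/side3.png')[190:245,255:355];b=cv2.imread('pics/top3.png')[150:200,290:390]
cv2.imwrite('pics/z3.png',np.vstack([cv2.resize(a,None,fx=5,fy=5,interpolation=2),cv2.resize(b,None,fx=5,fy=5,interpolation=2)]))
E
```

```text
top 0 [326.2 165.6]
top 0.2 [326.  168.2]
top 0.4 [325.8 171.3]
top 0.6 [325.7 174.5]
top 0.7 [325.6 176.2]
top 0.8 [325.5 178. ]
top 0.9 [325.4 179.7]
side 0 [305.  236.4]
side 0.2 [305.1 235.2]
side 0.4 [305.3 233.2]
side 0.6 [305.5 230.5]
side 0.7 [305.6 229. ]
side 0.8 [305.7 227.4]
side 0.9 [305.8 225.7]
```

View pics/z3.png

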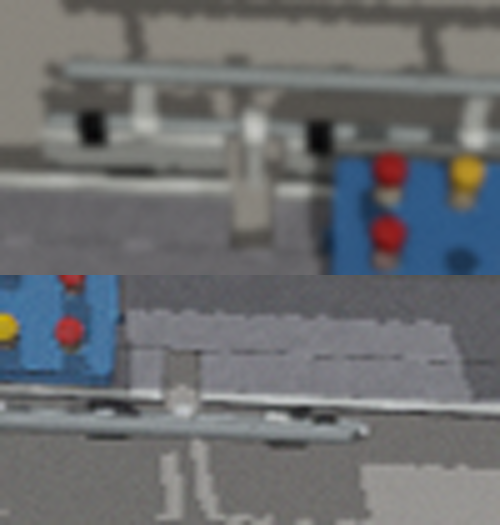

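Reading bar row ~204 (side) and ~181 (top), plus the pad face at chute y -66.4, gives gate ≈0.8–0.85, so it is held open. The brown patch at the blade's place (top ~326,168) looks like a slot in the floor and curb; the white blade itself has gone from the channel. Starting the push gently.

Request:
play_rows(motion=[73,-0.01,-0.5,0,0,0,0,73,-0.02,-1,0,0,0,0,73,-0.03,-1.5,0,0,0,0,73,-0.04,-2,0,0,0,0,73,-0.05,-2.4,0,0,0,0])

```text
clock: 5.15
position: [529.6, 183.9, 54.3]
ee_rot: [-0.701, 0.714, 0.0, -0.0]
contact_force: [-3.4, 2.5, 0.6]
gripper_width: 62.0
```

Request:
play_rows(motion=[73,-0.01,-0.4,0,0,0,0,73,-0.02,-0.8,0,0,0,0,73,-0.02,-1.3,0,0,0,0,73,-0.04,-1.9,0,0,0,0,73,-0.05,-2.5,0,0,0,0])

```text
clock: 5.78
position: [529.1, 159.0, 54.3]
ee_rot: [-0.701, 0.714, -0.0, 0.0]
contact_force: [-3.4, 3.3, 0.2]
gripper_width: 62.5
```

```bash
python3 gate.py 4 top side wrist|head -1
```

```text
{'clock': np.float64(5.78), 'position': array([529.15, 158.98,  54.34]), 'contact_force': array([-3.41,  3.33,  0.22]), 'gripper_width': np.float64(62.46)}
```

View pics/wrist4.png

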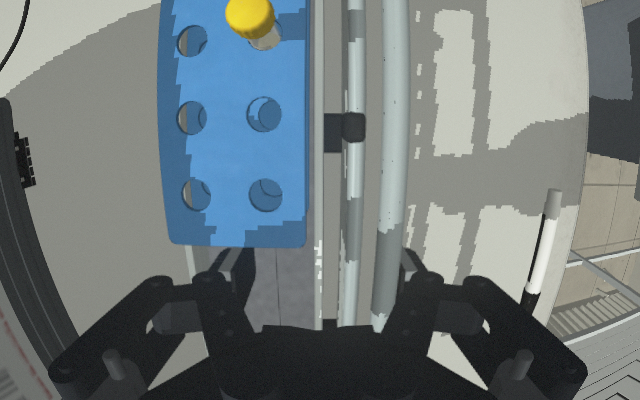

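View pics/sidec4.png

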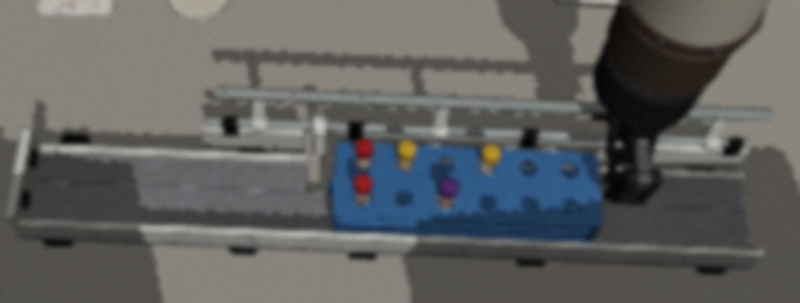

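View pics/topc4.png

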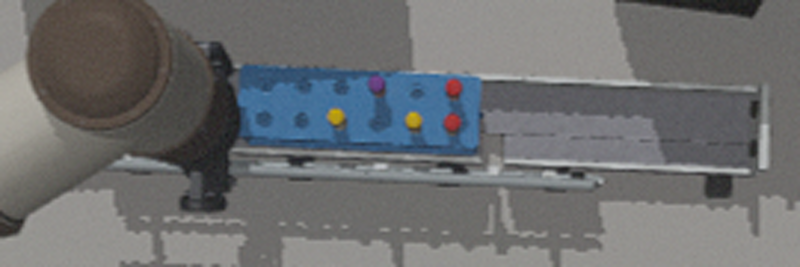

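The rack is moving with the finger, its front now just before the gate (top u~322). I'm adding 1 mm of inward press for margin and continuing.

Request:
play_rows(motion=[73,0.09,-0.5,0,0,0,0,73,0.08,-1.1,0,0,0,0,73,0.07,-1.7,0,0,0,0,73,0.06,-2.4,0,0,0,0,73,0.04,-3.1,0,0,0,0])

```text
clock: 6.55
position: [529.4, 127.8, 54.3]
ee_rot: [-0.701, 0.714, 0.0, -0.0]
contact_force: [-2.6, 3.1, -0.3]
gripper_width: 62.3
```

Request:
play_rows(motion=[73,-0.01,-0.7,0,0,0,0,73,-0.03,-1.4,0,0,0,0,73,-0.04,-2.1,0,0,0,0,73,-0.05,-2.8,0,0,0,0,73,-0.07,-3.5,0,0,0,0])

```text
clock: 7.18
position: [528.8, 92.8, 54.3]
ee_rot: [-0.701, 0.714, 0.0, -0.0]
contact_force: [-2.6, 3.3, -1.1]
gripper_width: 62.3
```

```bash
python3 gate.py 5 top side |head -1
```

```text
{'clock': np.float64(7.18), 'position': array([528.78,  92.84,  54.29]), 'contact_force': array([-2.64,  3.28, -1.1 ]), 'gripper_width': np.float64(62.32)}
```

View pics/sidec5.png

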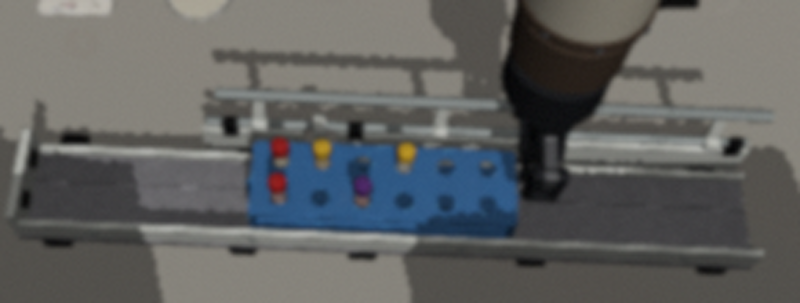

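View pics/topc5.png

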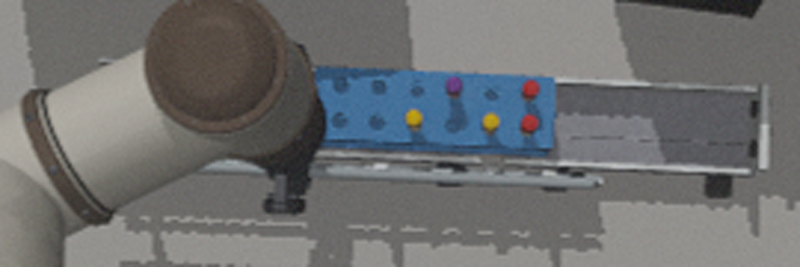

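Request:
play_rows(motion=[73,-0.01,-0.7,0,0,0,0,73,-0.03,-1.4,0,0,0,0,73,-0.04,-2.1,0,0,0,0,73,-0.05,-2.8,0,0,0,0,73,-0.07,-3.5,0,0,0,0])

```text
clock: 7.9
position: [528.2, 57.9, 54.3]
ee_rot: [-0.701, 0.714, -0.0, 0.0]
contact_force: [-1.9, 3.4, 0.7]
gripper_width: 62.2
```

Request:
play_rows(motion=[73,-0.01,-0.7,0,0,0,0,73,-0.03,-1.4,0,0,0,0,73,-0.04,-2.1,0,0,0,0,73,-0.05,-2.8,0,0,0,0,73,-0.07,-3.5,0,0,0,0])

```text
clock: 8.52
position: [527.4, 22.9, 54.3]
ee_rot: [-0.701, 0.714, -0.0, 0.0]
contact_force: [-3.5, 3.6, -0.5]
gripper_width: 62.2
```

Request:
play_rows(motion=[73,-0.01,-0.7,0,0,0,0,73,-0.03,-1.4,0,0,0,0,73,-0.04,-2.1,0,0,0,0,73,-0.05,-2.8,0,0,0,0,73,-0.07,-3.5,0,0,0,0])

```text
clock: 9.15
position: [526.8, -12.1, 54.4]
ee_rot: [-0.701, 0.714, -0.0, 0.0]
contact_force: [-2.5, 3.3, 0.6]
gripper_width: 62.4
```

Request:
play_rows(motion=[73,-0.01,-0.7,0,0,0,0,73,-0.03,-1.4,0,0,0,0,73,-0.04,-2.1,0,0,0,0,73,-0.05,-2.8,0,0,0,0,73,-0.07,-3.5,0,0,0,0])

```text
clock: 9.78
position: [526.0, -47.1, 54.3]
ee_rot: [-0.701, 0.714, 0.0, -0.0]
contact_force: [-2.9, 3.6, 0.2]
gripper_width: 62.2
```

```bash
python3 gate.py 6 top side wrist|head -1
```

```text
{'clock': np.float64(9.78), 'position': array([526.  , -47.12,  54.31]), 'contact_force': array([-2.89,  3.56,  0.16]), 'gripper_width': np.float64(62.23)}
```

View pics/sidec6.png

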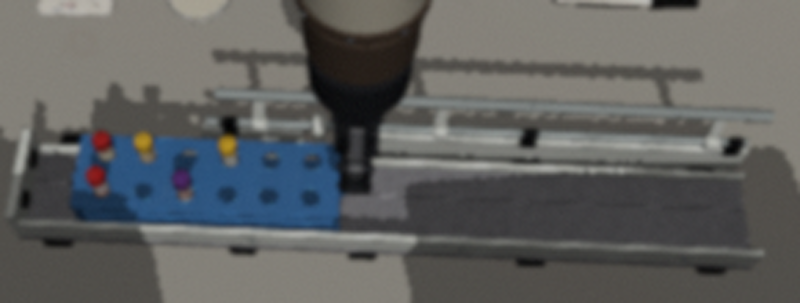

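View pics/topc6.png

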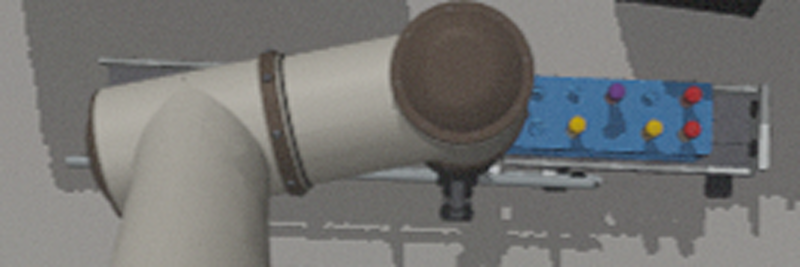

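View pics/wrist6.png

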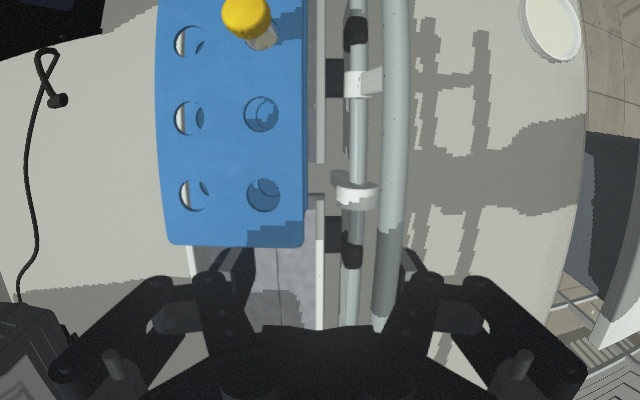

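The blade (white ring at wrist ~357,193) is out of the channel and clear of the rack. About 37 mm to go.

Request:
play_rows(motion=[73,-0.01,-0.6,0,0,0,0,73,-0.02,-1.2,0,0,0,0,73,-0.03,-1.8,0,0,0,0,73,-0.04,-2.4,0,0,0,0,73,-0.05,-2.8,0,0,0,0])

```text
clock: 10.55
position: [525.2, -75.1, 54.1]
ee_rot: [-0.7, 0.714, 0.0, -0.0]
contact_force: [-3.1, 3.4, -0.4]
gripper_width: 62.7
```

Request:
play_rows(motion=[73,0,-0.2,0,0,0,0,73,0,-0.4,0,0,0,0,73,-0.01,-0.6,0,0,0,0,73,-0.01,-0.7,0,0,0,0,73,-0.01,-0.8,0,0,0,0])

```text
clock: 11.18
position: [525.1, -82.7, 54.2]
ee_rot: [-0.701, 0.714, 0.0, -0.0]
contact_force: [-3.5, 3.4, 0.5]
gripper_width: 62.1
```

```bash
python3 gate.py 7 top side|head -1; python3 - <<'E'
import cv2
a=cv2.imread('pics/side7.png')[205:265,185:315];b=cv2.imread('pics/top7.png')[130:190,300:430]
cv2.imwrite('pics/z7.png',cv2.resize(cv2.vconcat([a,b]),None,fx=5,fy=5,interpolation=2)[:,:800])
E
```

```text
{'clock': np.float64(11.18), 'position': array([525.09, -82.7 ,  54.18]), 'contact_force': array([-3.48,  3.42,  0.47]), 'gripper_width': np.float64(62.13)}
```

View pics/z7.png

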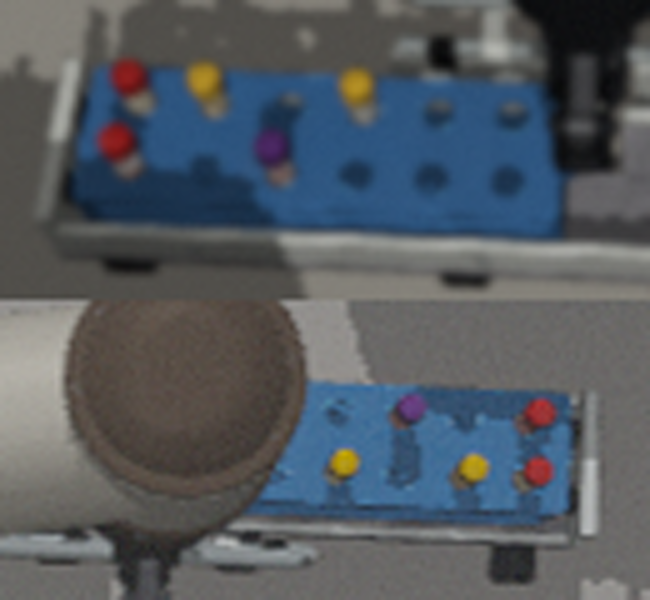

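Request:
play_rows(motion=[73,0,-0.1,0,0,0,0,73,0,-0.2,0,0,0,0,73,0,-0.3,0,0,0,0])

```text
clock: 11.65
position: [525.3, -85.6, 54.3]
ee_rot: [-0.701, 0.714, 0.0, -0.0]
contact_force: [-3.3, 3.1, -1.4]
gripper_width: 62.7
```

Request:
play_rows(motion=[73,0,-0.1,0,0,0,0,73,0,-0.2,0,0,0,0,73,0,-0.2,0,0,0,0])

```text
clock: 12.02
position: [525.3, -87.7, 54.3]
ee_rot: [-0.701, 0.714, 0.0, -0.0]
contact_force: [-3.2, 4.3, -1.4]
gripper_width: 62.7
```

Request:
play_rows(motion=[73,0,-0.1,0,0,0,0,73,0,-0.1,0,0,0,0])

```text
clock: 12.28
position: [525.3, -88.7, 54.3]
ee_rot: [-0.701, 0.714, 0.0, -0.0]
contact_force: [-3.7, 3.0, -1.0]
gripper_width: 62.4
```

Request:
play_rows(motion=[73,0,-0.1,0,0,0,0,73,0,-0.1,0,0,0,0])

```text
clock: 12.52
position: [525.2, -89.6, 54.3]
ee_rot: [-0.701, 0.713, 0.0, -0.0]
contact_force: [-4.5, 3.1, -1.7]
gripper_width: 62.7
```

Request:
play_rows(motion=[73,0,-0.1,0,0,0,0,73,0,-0.1,0,0,0,0])

```text
clock: 12.78
position: [525.3, -89.8, 54.3]
ee_rot: [-0.701, 0.713, 0.0, 0.0]
contact_force: [-4.2, 7.7, 0.1]
gripper_width: 62.2
```

Request:
play_rows(motion=[73,0,-0.1,0,0,0,0,73,0,-0.1,0,0,0,0])

```text
clock: 13.02
position: [525.3, -89.9, 54.3]
ee_rot: [-0.701, 0.713, 0.001, 0.001]
contact_force: [-5.3, 12.8, 1.1]
gripper_width: 62.2
```

```bash
python3 gate.py 8 top side wrist|head -1; python3 - <<'E'
import cv2
a=cv2.imread('pics/side8.png')[205:265,185:315];b=cv2.imread('pics/top8.png')[130:190,300:430]
cv2.imwrite('pics/z8.png',cv2.resize(cv2.vconcat([a,b]),None,fx=5,fy=5,interpolation=2)[:,:800])
E
```

```text
{'clock': np.float64(13.02), 'position': array([525.29, -89.86,  54.28]), 'contact_force': array([-5.32, 12.79,  1.05]), 'gripper_width': np.float64(62.2)}
```

View pics/z8.png

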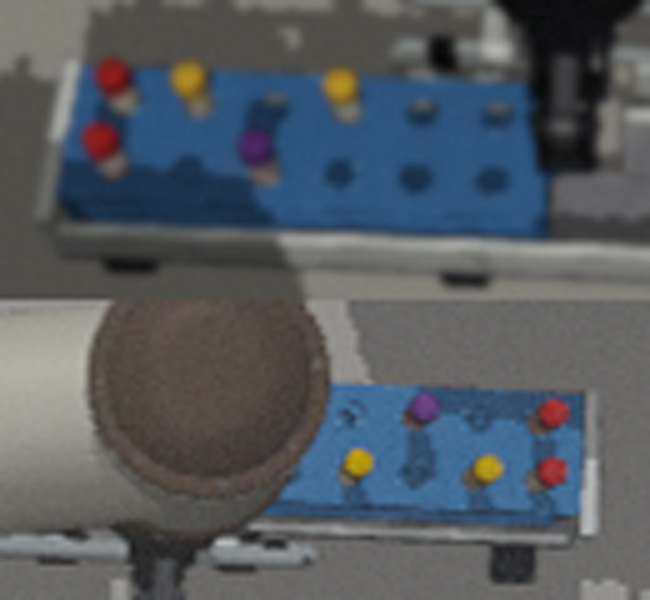

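View pics/wrist8.png

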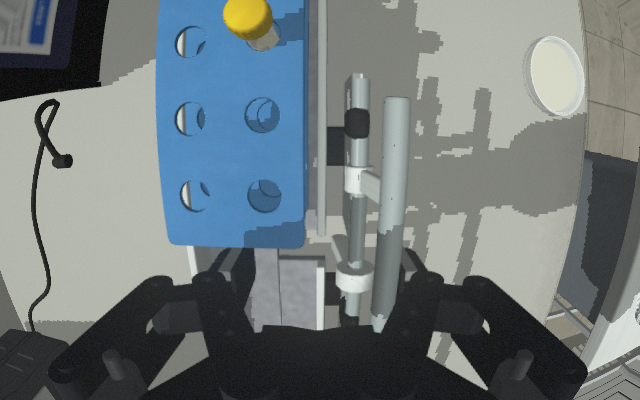

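The rack is home: the push force rose to 12.8 N while the TCP stalled, and the rack front is flush with the stop. Backing off along the bar with the gate still held, then easing outward.

Request:
play_rows(motion=[73,0.01,0.6,0,0,0,0,73,0.03,1.6,0,0,0,0,73,0.06,3,0,0,0,0,73,0.08,4.4,0,0,0,0,73,0.11,6,0,0,0,0])

```text
clock: 13.8
position: [526.5, -30.6, 54.3]
ee_rot: [-0.701, 0.714, -0.0, -0.0]
contact_force: [-2.7, -2.2, -0.8]
gripper_width: 62.1
```

Request:
play_rows(motion=[73,-0.5,0,0,0,0,0,73,-1,0,0,0,0,0,73,-1.5,0,0,0,0,0,73,-2,0,0,0,0,0,73,-2.4,0,0,0,0,0])

```text
clock: 14.42
position: [502.3, -31.8, 54.4]
ee_rot: [-0.701, 0.714, -0.0, 0.0]
contact_force: [0.7, -0.7, 0.5]
gripper_width: 62.2
```

Request:
play_rows(motion=[73,-0.3,0,0,0,0,0,73,-0.6,0,0,0,0,0,73,-0.8,0,0,0,0,0])

```text
clock: 14.8
position: [494.9, -31.7, 54.5]
ee_rot: [-0.701, 0.713, -0.0, 0.0]
contact_force: [0.0, -0.1, -0.0]
gripper_width: 62.6
```

```bash
python3 gate.py 9 side wrist|head -1
```

```text
{'clock': np.float64(14.8), 'position': array([494.89, -31.69,  54.52]), 'contact_force': array([ 0.03, -0.1 , -0.03]), 'gripper_width': np.float64(62.62)}
```

View pics/wrist9.png

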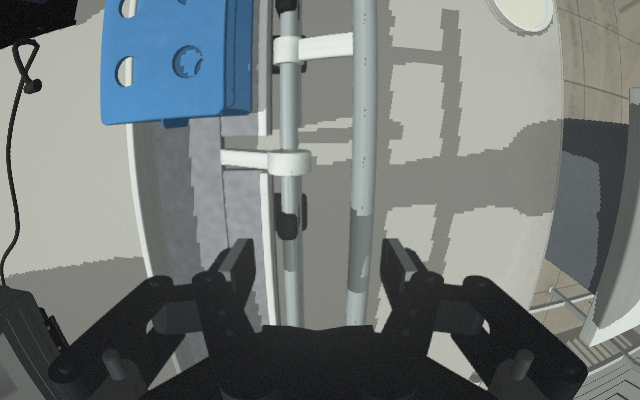

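View pics/sidec9.png

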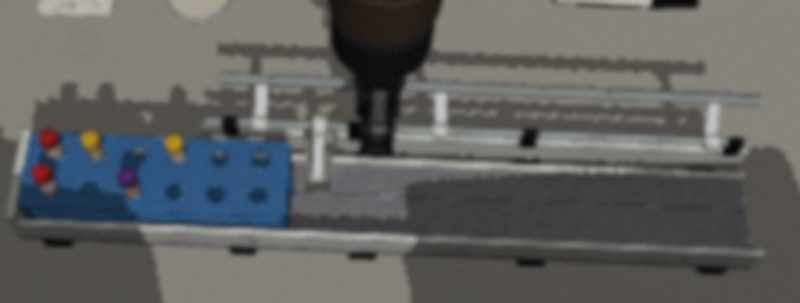

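The gate has shut behind the rack (white blade at wrist row ~160) and the bar is back between the fingers, untouched. Lifting clear.

Request:
play_rows(motion=[73,0,0,2,0,0,0,73,0,0,5,0,0,0,73,0,0,8,0,0,0,73,0,0,11,0,0,0,73,0,0,14,0,0,0])

```text
clock: 15.52
position: [494.6, -31.7, 195.4]
ee_rot: [-0.701, 0.714, -0.0, 0.0]
contact_force: [1.5, -0.6, -0.5]
gripper_width: 62.1
```

Request:
play_rows(motion=[73,-2,3,1,0,0,0,73,-4,7,2,0,0,0,73,-6,11,3,0,0,0,73,-8,15,3,0,0,0,73,-8,18,3,0,0,0])

```text
clock: 16.15
position: [413.5, 149.6, 224.9]
ee_rot: [-0.701, 0.713, 0.0, 0.001]
contact_force: [0.1, 0.4, 0.5]
gripper_width: 62.3
```

```bash
python3 gate.py 10 side top|head -1;python3 - <<'E'
from h import *
for th,z in [('petri_dish',0),('test_cassette',0),('marker',0),('tube_rack',20)]:
  for n in('top','side'):
    for r in arm.place_of(th,n)[:1]: print(th,n,np.round(r['uv'],1),np.round(unproj(n,*r['uv'],z=z),0),round(r['confidence'],2))
E
```

```text
{'clock': np.float64(16.15), 'position': array([413.46, 149.61, 224.87]), 'contact_force': array([0.09, 0.4 , 0.51]), 'gripper_width': np.float64(62.33)}
petri_dish top [367.7 236.2] [ 355. -198.    0.] 0.97
petri_dish side [261.5 169.5] [ 349. -197.    0.] 0.91
test_cassette top [410.1 235.4] [ 359. -317.    0.] 0.69
test_cassette side [219.9 171.9] [ 359. -305.    0.] 0.74
marker top [222.4 238.2] [341. 205.   0.] 0.43
marker side [417.4 173.9] [351. 211.   0.] 0.77
tube_rack top [372.7 159.5] [ 567. -206.   20.] 0.97
tube_rack side [248.7 243. ] [ 563. -207.   20.] 0.9
```

View pics/top10.png

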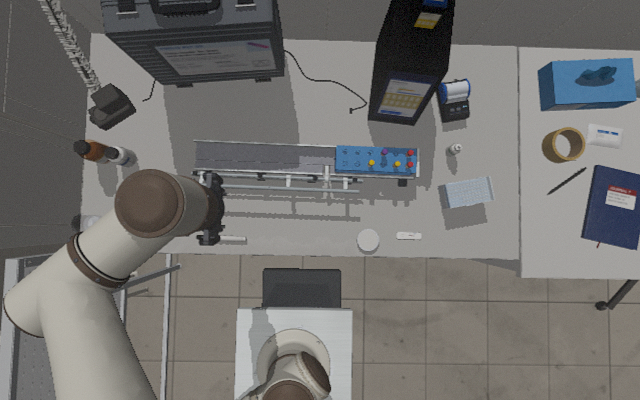

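View pics/sidec10.png

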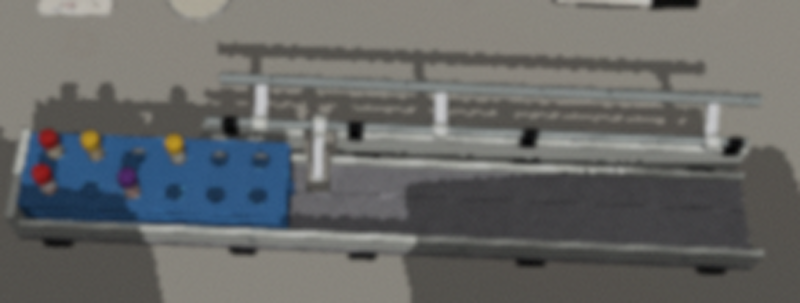

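```bash
python3 -c "
from bench import arm
print(arm.job_done())"
```

```text
the job is handed in; nothing more can be done
None
```

The rack is home against the end stop, the gate has sprung shut behind it, and I handed the job in at about 16 s of the 48 s allowed.

- **How it was done:** I pressed the bar with the outer finger to hold the gate at about 0.8–0.85. With the inner finger I slid the rack 270 mm until it met the stop (12.8 N with the arm stalled). I then backed off 60 mm along the bar, let the gate close against the outer finger as I eased it outward, and lifted clear.
- **Last checks:** The rack origin measured about chute x 129 mm against 128 mm nominal, with the rack upright in the channel. The top and side pictures show the gate closed. Contact force on the arm is near zero.
- **Loose items:** The dish, cassette and marker appear where they were. The detections differ from the first ones by up to about 9 mm, which I take as network noise because the arm never went near them at table height. In the last top view the gripper partly hid the marker, so that detection was weak (0.43); the side view was clearer (0.77).
- **Disagreement:** During the push, the camera readings of the gate value ranged from 0.8 to 0.9. All of them were above the 0.68 clearance limit.

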